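Stop the polishing machine and hold its guard open

ROBOT

A 6-joint arm with a two-finger parallel gripper is mounted at the origin on the work surface. World frame = base frame: x ahead of the robot, y to its left, z up, the work surface at z = 0. Lengths are in mm, angles in rad, forces in N, time in s.
With the tool pointing down it reaches from about 325 to 775 mm from the base axis. Payload 5.5 kg.
Tool frame: the origin (TCP) lies between the finger pads, 19 mm behind the fingertips; this is the grasp point; z points along the fingers, y is the line along which they close (so a half turn about z gives the same grasp; the last joint's range is limited). The gripper opens to 88 mm and grips with 3 to 60 N. Pads are 20 mm wide; open, the fingers measure 115 mm over their backs; the gripper's body (75 mm by 178 mm) begins 61 mm behind the grasp point.
Start: joints at [-0.057, 0.091, 1.231, -0, 1.82, -0.057], TCP at [600.014, -0.003, 241.331] pointing down, gripper open.
Joint ranges: [-2.87, 2.87], [-0.86, 2.18], [0.17, 2.46], [-1.51, 4.65], [0.06, 2.69], [-2.65, 2.65]. Speed limits (rad/s): [2.57, 2.57, 3.01, 3.14, 3.14, 3.14].

INTERFACE

Orientations are given as a unit quaternion [x, y, z, w].
In Python, from workcell import robot, get_image gives the robot as it stands.
- The arm moves only by the shell command python3 -m pendant 'ROWS' [OPENING] [FORCE]. ROWS is JSON, a list of rows, each an object of numbers: "tx", "ty", "tz": the shift along the tool's x, y, z in units of 0.2 m (1.0 is 0.2 m); "ax", "ay", "az": the turn, a rotation vector about the tool's x, y, z in units of 180 degrees (1.0 is 180 degrees). A call has 1 to 10 rows; each row is the pose to reach, as a shift and turn from the pose commanded when the call began, along the tool's axes at that moment, turning the shorter way round; what a row does not reach only later rows make up. A row lasts 1/12 s, in which the tool goes at most 41.7 mm and 7.16 degrees, less where a joint would pass 70% of its speed; a pose out of reach is approached as far as the arm can. A call with a number of a shift or a turn outside -1 to 1 is refused whole. A call with a gripper value outside its range is refused whole. OPENING is the opening, from 0 (shut) to 1 (fully open), set as the call begins (- or left out, the last holds). The fingers move at their own pace and stop on an object; FORCE is the grip in N (left out, the last holds). Time passes only in rows, so rows that repeat a pose let the fingers close. It gives the time, the measured TCP pose, the force, the opening and the grip force at its end, in the units of the state.
- robot.state(): the state, without advancing time (a new reading comes with each control period).
- get_image(name): name is "scene" or "side" or "wrist"; returns a dict with "pixels" (480x640x3 uint8, blue, green, red), "depth" (480x640 float32, mm along the optical axis (not along the pixel's ray), 0 where there is no reading), "fx", "fy", "cx", "cy" (pixels), "origin" and "rotation" of the camera in the world. Camera axes: x right, y down, z forward; pixel columns grow to the right and rows downward; lengths in mm; the calibration is good to about 2 mm. A picture is of the moment at which its call begins.
- robot.job_done(): hands the job in; it is judged then, once.
The state is a dict: "time": time; "joint_pos": joint angles; "joint_vel": joint speeds; "effort": joint torques, N m; "ee_pos": TCP position; "ee_rot": TCP orientation; "ft_force": force on the tool from outside, world axes, zero at the start; "ft_torque": the same for the moment, N m; "gripper_width": finger opening in mm; "grasp_force": force on a finger pad.
Only numpy, scipy, OpenCV 4.12 (cv2) and the standard library are available. Lean on these libraries where they do the work, as an engineer would, in place of code of your own. Each camera call takes 0.05 s, during which the arm holds its last target. There are 200 camera calls.

TASK

The connector polishing machine is to be unloaded: first turn its timer knob back until the pointer stands at the red zero mark, without running past it into the yellow run-on sector. Only then lift the clear guard by its red handle to 50 degrees open (not swung right back), so that a colleague can take out the jig while the wash water still runs down inside the guard. The guard falls shut by itself: finish still holding it by the handle at 50 degrees, with the timer left at zero and the things around the machine undisturbed.

Things in the scene. Friction and masses are not known exactly. Their poses are not given: they have to be found in the camera images.
- polisher: Bench polishing machine for fibre connectors, fixed: white housing 340 deep (x), 260 wide (y), aluminium deck 140 above the bench. Origin: centre of its underside; x from its front (robot side) to its back, z up. Its front (x -170 to -60) is a black console sloping down to the front at 25 degrees; on the deck behind it stands the clear guard, 72 tall, over a round table with a connector jig.
- timer (a joint): Timer knob, rad: 0 = pointer (black line on the knob's bar) at the red zero mark, straight up the slope to the machine's back. Positive = clockwise seen from above the console (minutes left); negative = past zero in the yellow run-on sector, stop at -0.6. Found between 0.6 and 1.5; stays where left, friction 0.04 N m.
- timer_grip (a point): Grip point of the timer knob, on its axis, 27 above the console's face, at machine y = -80. White finger bar 40 long, 12 wide, top 28 above the face, on a round skirt 46 across, 6 tall. The axis is square to the console: it leans 25 degrees from vertical towards the machine's front. Site z: outward along the axis; point x: along the bar to the pointer end (black line).
- guard (a joint): Opening angle of the clear guard, rad: 0 = shut on the deck, 0.873 = 50 degrees open; stop at 1.75. Hinged at its rear lower edge, the front swings up and back. It weighs 0.42 to 0.84 kg and falls shut from any angle below about 60 degrees when let go.
- guard_hinge (a point): Middle of the guard's hinge axis (along the machine's y), 145 above the bench, 125 behind the machine's origin; fixed.
- guard_handle (a point): Red handle on the guard's front: round bar 12 thick, 90 long along y at mid width, on an arm at each end (80 free between). Site: middle of the bar, 42 in front of the guard's face (36 free behind the bar). Shut, it is 219 in front of and 33 above the hinge axis, 178 above the bench, 60 above the console, 39 below the guard's top. It swings with the guard; the bar can turn between gripper pads.
- water_bottle: Bystander: clear water bottle with blue cap, 62 across, 200 tall, standing beside the machine; origin at the centre of its base.
- dispenser: Bystander: white pump dispenser, 72 across, 134 tall, standing beside the machine; origin at the centre of its base.
- spare_jig: Bystander: spare connector jig, square steel plate 120 x 120 x 8 with a ring of black connectors to 46 tall, lying beside the machine; origin at the centre of its underside.
- film_tub: Bystander: flat orange tub of polishing film, 126 across, 28 tall, beside the machine; origin at the centre of its underside.

How it is judged:
By the outcome, as a careful person would: the job done as asked, in the order asked, and still so for the second after the job is handed in, while the arm keeps its last pose, push and grip.
It also fails if it takes over 54 s, if anything falls off the work surface, if the arm or the gripper's body presses on something with over 40 N, if the wrist force passes 120 N, or if a joint passes its speed limit or range.

## Working session

There is one attempt and no reset: what is moved stays moved. The work goes in short steps, Python scripts to look and compute and a shell command to move; the robot and the scene stay as the last step left them, time stands still between calls to the robot, and variables do not carry over. Pictures are saved under pics/ and viewed, at most 10 in all, crops included, and the job is handed in when it is done.

```bash
ls; mkdir -p pics; python3 - <<'E'
from workcell import robot,get_image
import cv2,numpy as np
s=robot.state();print(s)
for n in("scene","side","wrist"):
    g=get_image(n);cv2.imwrite(f"pics/{n}0.png",g["pixels"]);np.savez(f"pics/{n}0.npz",**g)
    print(n,g["fx"],g["cx"],g["cy"],np.round(g["origin"],1),np.round(g["rotation"],3).tolist())
E
```

```text
pics
{'time': 0.0, 'joint_pos': array([-5.66714452e-02,  9.18667760e-02,  1.23187478e+00,  4.39919988e-05,
        1.81977473e+00, -5.66885607e-02]), 'joint_vel': array([ 0.00019294, -0.00111343,  0.00063918,  0.00072174, -0.00038151,
        0.00052494]), 'effort': array([-3.13584051e-04, -4.46447504e+01, -4.06449509e+01,  6.96761138e-02,
        2.93726998e-02, -1.50731516e-04]), 'ee_pos': array([5.99749725e+02, 4.36740187e-02, 2.40208366e+02]), 'ee_rot': array([ 7.07096585e-01,  7.07116323e-01, -6.24578020e-04, -7.31740283e-04]), 'ft_force': array([ 0.55109778, -1.2215952 ,  0.39825966]), 'ft_torque': array([-0.05864535,  0.04811911,  0.01544038]), 'grasp_force': 0.0, 'gripper_width': 88.05328342324982}
scene 588.0869642866103 310.6780402702494 249.94250682634868 [ 902.5 -422.6 1057. ] [0.928, 0.265, -0.07, -0.254]
side 485.5898396963328 328.67594712065153 242.7805002599447 [553.1 763.  928.9] [-0.043, 0.932, -0.36, 0.009]
wrist 344.51392260541326 315.4795971089167 233.44242780920976 [599.7  65.3 383.1] [0.993, -0.0, -0.001, 0.121]
```

View pics/scene0.png

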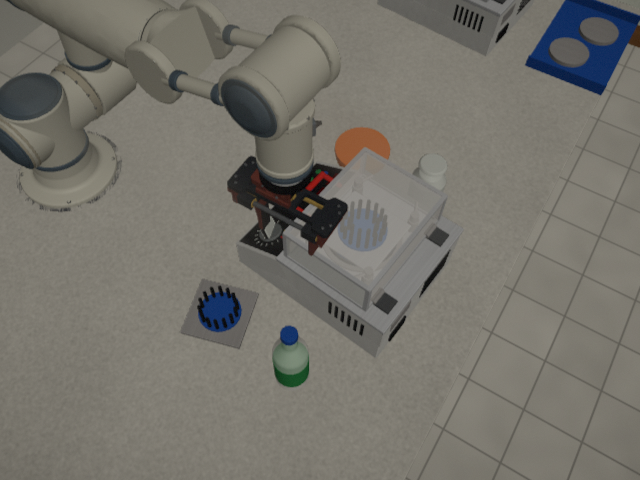

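View pics/side0.png

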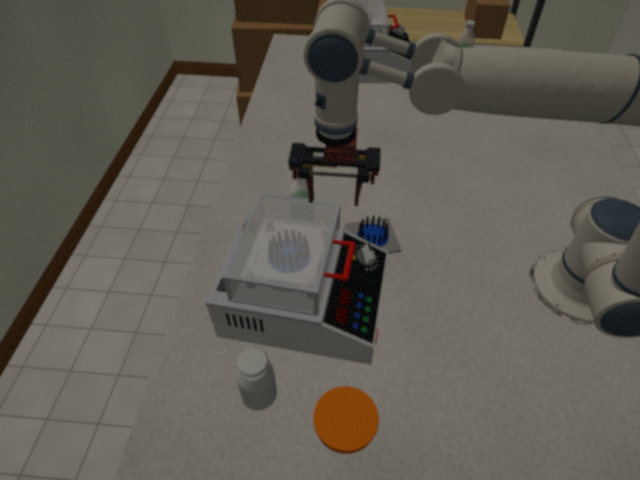

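View pics/wrist0.png

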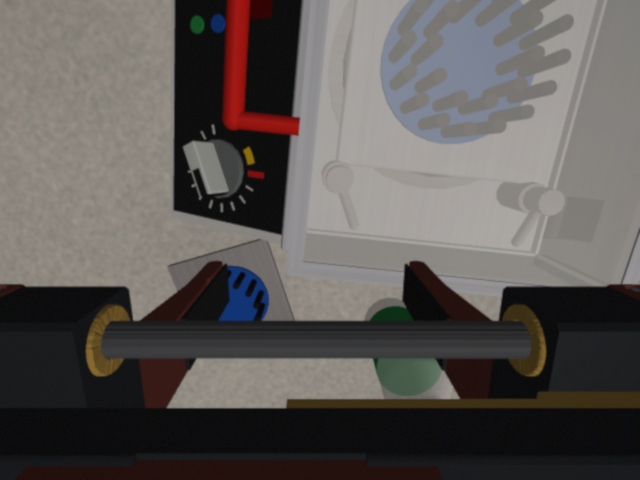

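```bash
cat > h.py <<'E'
import numpy as np,cv2
from scipy.spatial.transform import Rotation as R
def load(n): return dict(np.load(f"pics/{n}.npz"))
def snap(n,save):
    from workcell import get_image
    g=get_image(n);cv2.imwrite(f"pics/{save}.png",g["pixels"]);np.savez(f"pics/{save}.npz",**g);return g
def rot(g):
    r=np.array(g["rotation"]);return R.from_quat(r).as_matrix() if r.size==4 else r
def rays(g,u,v):
    d=np.stack([(u-g["cx"])/g["fx"],(v-g["cy"])/g["fy"],np.ones(np.shape(u))],-1);return d@rot(g).T
def pts(g,m):
    v,u=np.nonzero(m&(g["depth"]>0));return np.array(g["origin"])+rays(g,u,v)*g["depth"][v,u][:,None],u,v
def plane(g,u,v,z):
    d=rays(g,np.asarray(u,float),np.asarray(v,float));o=np.array(g["origin"]);return o+d*((z-o[2])/d[...,2])[...,None]
def red(g):
    h=cv2.cvtColor(g["pixels"],cv2.COLOR_BGR2HSV);return ((h[...,0]<6)|(h[...,0]>174))&(h[...,1]>170)&(h[...,2]>70)
E
python3 - <<'E'
from h import *
for n in("scene0","side0","wrist0"):
    g=load(n);m=red(g)
    k,l,st,c=cv2.connectedComponentsWithStats(m.astype(np.uint8))
    for i in range(1,k):
        if st[i,4]>25:
            p,u,v=pts(g,l==i);print(n,st[i],np.round(np.percentile(p,[5,50,95],axis=0)).tolist() if len(p) else None)
E
```

```text
scene0 [306 171  27  20 191] [[556.0, 128.0, 177.0], [564.0, 157.0, 184.0], [583.0, 174.0, 187.0]]
side0 [391  15   7  13  34] [[452.0, -1042.0, 176.0], [459.0, -977.0, 182.0], [470.0, -957.0, 186.0]]
side0 [325 240  30  40 340] [[552.0, 79.0, 178.0], [562.0, 132.0, 182.0], [592.0, 174.0, 185.0]]
wrist0 [ 223    0   76  135 3851] [[551.0, 76.0, 179.0], [558.0, 99.0, 182.0], [583.0, 136.0, 184.0]]
wrist0 [248 170  16   9 102] [[548.0, 44.0, 114.0], [553.0, 46.0, 118.0], [559.0, 48.0, 120.0]]
```

```bash
python3 - <<'E'
from h import *
g=load("wrist0");c=g["pixels"][110:230,165:305];cv2.imwrite("pics/z.png",cv2.resize(c,None,fx=5,fy=5,interpolation=cv2.INTER_CUBIC))
# handle bar axis in wrist+side : bar points at z top
p,u,v=pts(g,red(g)&(np.arange(480)[:,None]<118));b=p[(p[:,2]>170)]
for lo in range(70,150,8):
    q=b[(b[:,1]>lo)&(b[:,1]<lo+8)]
    if len(q): print(lo,len(q),np.round(np.r_[np.median(q,0),q[:,2].max()],1))
E
```

```text
78 350 [559.6  83.2 181.8 184.7]
86 339 [554.5  90.1 182.4 184.8]
94 340 [555.5  98.  182.3 184.6]
102 358 [556.2 106.  182.4 185.6]
110 363 [557.2 114.  182.4 184.8]
118 378 [558.  122.  182.4 184.7]
126 388 [558.8 130.  182.5 184.9]
134 275 [559.9 136.7 182.3 185. ]
```

View pics/z.png

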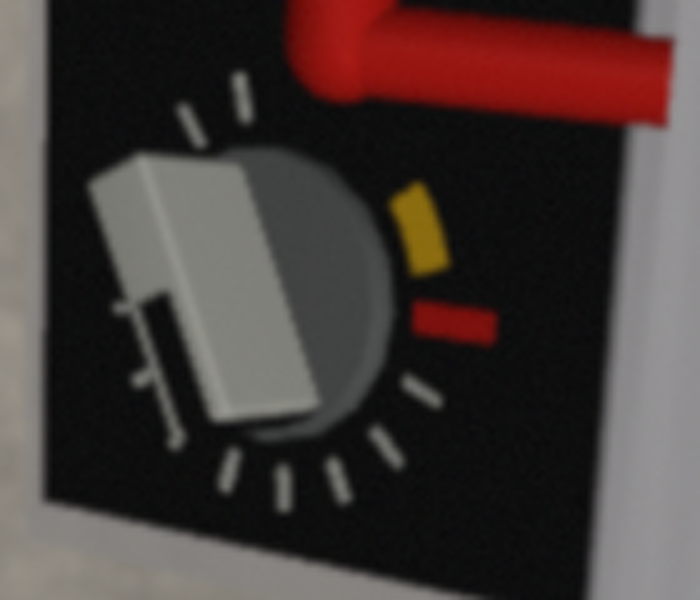

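```bash
cat >> h.py <<'E'
# machine frame
yaw=-0.108
ex=np.array([np.cos(yaw),np.sin(yaw),0]);ey=np.array([-np.sin(yaw),np.cos(yaw),0]);ez=np.array([0,0,1.])
s25,c25=np.sin(np.radians(25)),np.cos(np.radians(25))
nrm=-s25*ex+c25*ez; slope=c25*ex+s25*ez
def hit(g,u,v,p0,n):
    d=rays(g,np.asarray(u,float),np.asarray(v,float));o=np.array(g["origin"]);return o+d*(((p0-o)@n)/(d@n))[...,None]
E
python3 - <<'E'
from h import *
A=[]
for n in("scene0","side0","wrist0"):
    g=load(n);p,u,v=pts(g,red(g));p=p[(p[:,2]>168)&(p[:,2]<190)&(p[:,1]>60)&(p[:,1]<190)]
    t=p@ey;print(n,np.round(np.percentile(t,[1,3,50,97,99]),1)); 
    b=p[np.abs(p@ex-np.median(p@ex))<8]; print("  bar ex",np.median(b@ex),"slope",np.polyfit(b[:,1],b[:,0],1))
H=np.array([557.6,126,178.])   # provisional handle
P=H-60*ez                       # point on console under the handle
g=load("wrist0")
# face check: depth of console near the knob
m=np.zeros((480,640),bool);m[60:90,180:215]=1
p,_,_=pts(g,m);print("console err",np.median((p-P)@nrm))
mr=np.zeros((480,640),bool);mr[171:178,250:262]=1
p,_,_=pts(g,mr&red(g));print("mark y",np.median((p-H)@ey),"slope",np.median((p-P)@slope))
u,v=np.array([[183,147],[193,141],[207.4,194],[200.6,198]]).T-.4
q=hit(g,u,v,P+28*nrm,nrm)
for a in q: print("bar corner slope,y",round((a-P)@slope,1),round((a-H)@ey,1))
g=load("scene0");h=cv2.cvtColor(g["pixels"],cv2.COLOR_BGR2HSV)
m=(h[...,0]>105)&(h[...,0]<130)&(h[...,1]>150);m[:322]=0;m[350:]=0;m[:,:275]=0;m[:,305:]=0
p,_,_=pts(g,m);print("cap",np.median(p,0),p[:,2].max())
E
```

```text
scene0 [139.1 139.7 213.6 232.6 233.9]
  bar ex 543.6795986472943 slope [1.32796766e-01 5.43026045e+02]
side0 [138.  140.1 192.5 235.4 236.4]
  bar ex 541.4653051576987 slope [1.06836386e-01 5.45156838e+02]
wrist0 [135.5 136.1 157.9 196.6 198.1]
  bar ex 542.0535275277812 slope [7.83216541e-02 5.48344787e+02]
console err -2.98954474650101
mark y -79.94737484731164 slope 3.83272851226325
bar corner slope,y -39.4 -65.2
bar corner slope,y -30.1 -60.2
bar corner slope,y -15.5 -95.8
bar corner slope,y -21.7 -99.7
cap [ 690.68597221 -140.16357618  200.63192364] 205.06283391933596
```

```bash
cat >> h.py <<'E'
H=np.array([558.6,126,178.5]); P=H-61.5*ez
def K(sl=-25.5,h=0,y=-80): return P+slope*sl+ey*y+nrm*h     # console point
def knob_rot(th):   # bar angle th (clockwise from zero): tool y across bar
    tz=-nrm; ty=slope*np.sin(th)+ey*np.cos(th); return np.c_[np.cross(ty,tz),ty,tz]
def handle_rot(pitch):
    tz=np.cos(pitch)*ex-np.sin(pitch)*ez; ty=np.sin(pitch)*ex+np.cos(pitch)*ez; return np.c_[np.cross(ty,tz),ty,tz]
def rows(pos,Rt,s=None):
    from workcell import robot
    s=s or robot.state();R0=R.from_quat(s["ee_rot"]).as_matrix()
    d=R0.T@(np.asarray(pos)-s["ee_pos"])/200;a=R.from_matrix(R0.T@Rt).as_rotvec()/np.pi
    print("t",np.round(d,4),"a",np.round(a,4),"mm",np.linalg.norm(d)*200,"deg",np.linalg.norm(a)*180)
E
python3 - <<'E'
from h import *
print(K(h=30),K(h=90));rows(K(h=100),knob_rot(1.14))
E
```

```text
[514.3959109   50.32385182 133.41246794] [489.1865541   53.05709749 187.79093516]
t [ 0.2675 -0.5737  0.2188] a [-0.1349 -0.0372 -0.1011] mm 133.9569166180425 deg 31.08051393636033
```

```bash
python3 -m pendant '[{"tx":0.2675,"ty":-0.574,"tz":0.219,"ax":-0.135,"ay":-0.037,"az":-0.101},{"tx":0.2675,"ty":-0.574,"tz":0.219,"ax":-0.135,"ay":-0.037,"az":-0.101},{"tx":0.2675,"ty":-0.574,"tz":0.219,"ax":-0.135,"ay":-0.037,"az":-0.101},{"tx":0.2675,"ty":-0.574,"tz":0.219,"ax":-0.135,"ay":-0.037,"az":-0.101},{"tx":0.2675,"ty":-0.574,"tz":0.219,"ax":-0.135,"ay":-0.037,"az":-0.101},{"tx":0.2675,"ty":-0.574,"tz":0.219,"ax":-0.135,"ay":-0.037,"az":-0.101},{"tx":0.2675,"ty":-0.574,"tz":0.219,"ax":-0.135,"ay":-0.037,"az":-0.101},{"tx":0.2675,"ty":-0.574,"tz":0.219,"ax":-0.135,"ay":-0.037,"az":-0.101}]' 0.45
python3 - <<'E'
from h import *
g=snap("wrist","w1");s=snap("scene","s1");snap("side","d1")
rows(K(h=30),knob_rot(1.14))
E
```

```text
time: 0.82
ee_pos: [486.0, 53.3, 199.1]
ee_rot: [0.571, 0.791, 0.108, 0.189]
ft_force: [0.4, -0.1, 0.9]
gripper_width: 40.4
grasp_force: 0.0
t [ 0.0058 -0.0105  0.3546] a [ 0.0003  0.     -0.0007] mm 70.96659482233338 deg 0.13739713489551217
```

View pics/w1.png

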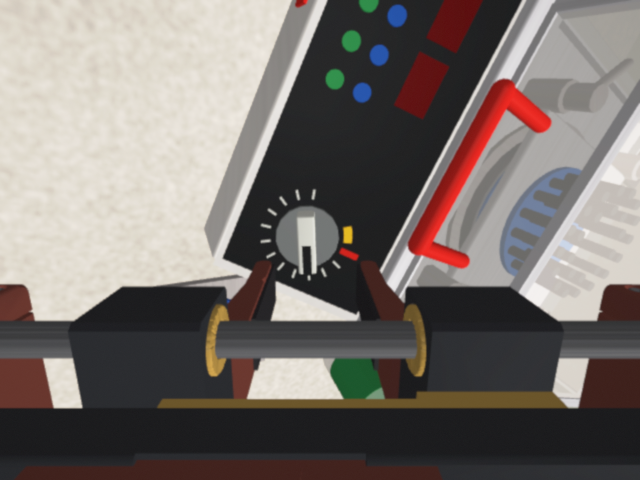

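```bash
python3 - <<'E'
from h import *
g=load("w1");x=g["pixels"][200:285,270:345];cv2.imwrite("pics/z1.png",cv2.resize(x,None,fx=7,fy=7,interpolation=cv2.INTER_CUBIC))
h=cv2.cvtColor(g["pixels"],cv2.COLOR_BGR2HSV);m=np.zeros((480,640),bool);m[205:280,275:340]=1
b=(m&(h[...,2]>165)&(h[...,1]<60)).astype(np.uint8)
k,l,st,c=cv2.connectedComponentsWithStats(b);print(st[1:][st[1:,4]>60],np.round(c[1:][st[1:,4]>60],1))
sk=m&(h[...,2]>85)&(h[...,2]<165)&(h[...,1]<60);k,l,st,c=cv2.connectedComponentsWithStats(sk.astype(np.uint8));i=1+st[1:,4].argmax();
pp=np.argwhere(l==i)[:,::-1].astype(np.float32);hull=cv2.convexHull(pp);e=cv2.fitEllipse(hull);print("skirt",e)
p,_,_=pts(g,l==i);print("skirt h",np.median((p-P)@nrm))
q=hit(g,*e[0],P+6*nrm,nrm);print("skirt ctr slope,y",(q-P)@slope,(q-P)@ey)
m2=np.zeros((480,640),bool);m2[120:210,290:350]=1;m2&=h[...,2]<60
p,_,_=pts(g,m2);print("face h",np.median((p-P)@nrm))
mr=m.copy();mr[:]=0;mr[245:262,338:362]=1;mr&=red(g);p,u,v=pts(g,mr);q=hit(g,u.mean(),v.mean(),P,nrm);print("mark",(q-P)@slope,(q-P)@ey)
p,u,v=pts(g,b>0);print("bar h",np.percentile((p-P)@nrm,[50,90]))
E
```

```text
[[297 216  20  58 717]] [[306.7 238.9]]
skirt ((306.56903076171875, 239.25039672851562), (61.397682189941406, 68.5426254272461), 6.695417404174805)
skirt h 3.702121050493237
skirt ctr slope,y -30.592011557340005 -81.11328810136824
face h -1.5468228550540295
mark 2.815786276912094 -79.9162004494642
bar h [25.42117848 26.32552089]
```

View pics/z1.png

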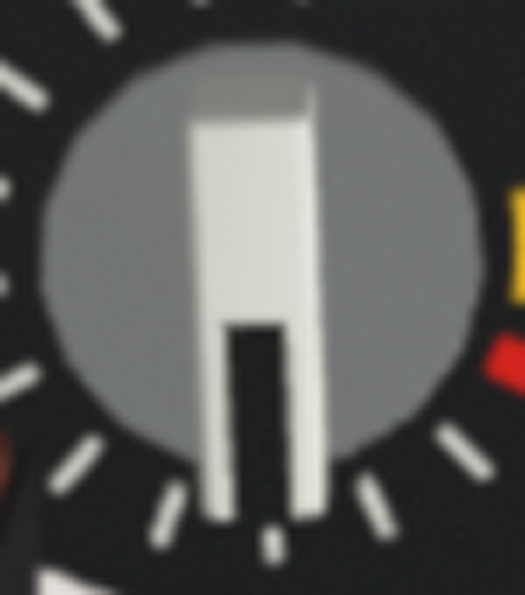

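```bash
python3 - <<'E'
from h import *
g=load("w1")
c=np.array([[190,122],[308,120],[325,516],[205,518]])/7+[270,200]-.4
q=hit(g,*c.T,P+26*nrm,nrm);a=np.c_[(q-P)@slope,(q-P)@ey];print(a.round(1),a.mean(0))
d=(a[2]+a[3]-a[0]-a[1])/2;print("len",np.linalg.norm(d),"theta",np.arctan2(-d[1],d[0]))
q=hit(g,306.1,238.8,P+4*nrm,nrm);print("skirt",(q-P)@slope,(q-P)@ey)
E
```

```text
[[ -44.2  -65.1]
 [ -34.4  -60.4]
 [ -16.8  -95.1]
 [ -27.3 -100. ]] [-30.67211461 -80.16703852]
len 38.79088153627002 theta 1.1102707163240828
skirt -30.862218753219253 -81.45252621568365
```

```bash
python3 - <<'E'
from h import *
rows(K(-30,28,-80.4),knob_rot(1.115))
E
```

```text
t [ 0.0134 -0.0318  0.3646] a [ 0.0003  0.     -0.0087] mm 73.24743905144454 deg 1.5624286345757876
```

```bash
python3 -m pendant '[{"tx":0.013,"ty":-0.032,"tz":0.08,"az":-0.009},{"tx":0.013,"ty":-0.032,"tz":0.16,"az":-0.009},{"tx":0.013,"ty":-0.032,"tz":0.18,"az":-0.009},{"tx":0.013,"ty":-0.032,"tz":0.18,"az":-0.009}]'
python3 - <<'E'
from h import *
g=snap("wrist","w2");rows(K(-30,28,-80.4),knob_rot(1.115))
cv2.imwrite("pics/z2.png",g["pixels"][180:480,200:440].repeat(2,0).repeat(2,1))
E
```

```text
t [ 0.0127 -0.0303  0.3632] a [ 0.0002  0.     -0.0086] mm 72.92930240316005 deg 1.5442201826574222validation failed for argument at $[0]...
```

View pics/z2.png

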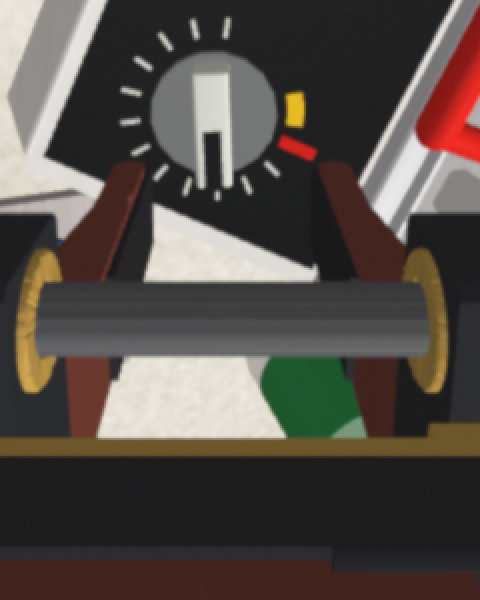

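```bash
python3 -m pendant '[{"tx":0.013,"ty":-0.031,"tz":0.08,"ax":0,"ay":0,"az":-0.009},{"tx":0.013,"ty":-0.031,"tz":0.16,"ax":0,"ay":0,"az":-0.009},{"tx":0.013,"ty":-0.031,"tz":0.18,"ax":0,"ay":0,"az":-0.009},{"tx":0.013,"ty":-0.031,"tz":0.18,"ax":0,"ay":0,"az":-0.009}]'
python3 - <<'E'
from h import *
g=snap("wrist","w2");rows(K(-30,28,-80.4),knob_rot(1.115))
h=cv2.cvtColor(g["pixels"],cv2.COLOR_BGR2HSV)
b=((h[...,2]>150)&(h[...,1]<60)).astype(np.uint8);b[:180]=0;b[330:]=0;b[:,:270]=0;b[:,360:]=0
k,l,st,c=cv2.connectedComponentsWithStats(b)
for i in range(1,k):
    if st[i,4]>200:
        print(st[i],c[i].round(1)); r=cv2.minAreaRect(np.argwhere(l==i)[:,::-1].astype(np.float32));print(r)
        q=hit(g,*r[0],P+26*nrm,nrm);print((q-P)@slope,(q-P)@ey)
cv2.imwrite("pics/z3.png",g["pixels"][180:480,200:440].repeat(2,0).repeat(2,1))
E
```

```text
time: 1.35
ee_pos: [494.4, 52.0, 160.3]
ee_rot: [0.56, 0.8, 0.103, 0.189]
ft_force: [0.2, -0.6, 0.3]
gripper_width: 39.6
grasp_force: 0.0
t [-0.0035  0.0071  0.18  ] a [-0.0002 -0.0001  0.0007] mm 36.039523208371236 deg 0.12429241198762507
[ 309  236   22   67 1098] [319.7 262.8]
((319.5, 269.0), (66.0, 21.0), 90.0)
-31.148894717911258 -79.23329452744703
[272 305  37  16 325] [285.9 315. ]
((290.0, 312.5), (36.0, 15.0), 0.0)
-34.57659118937145 -110.18407121059889
```

View pics/z3.png

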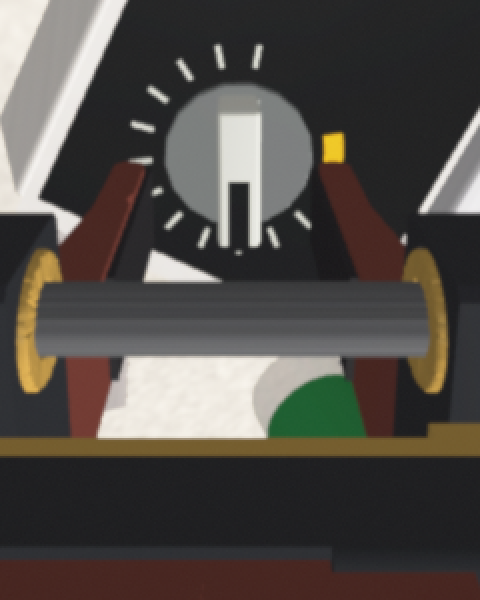

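```bash
python3 -m pendant '[{"tx":-0.003,"ty":0.006,"tz":0.08,"ax":0,"ay":0,"az":0},{"tx":-0.003,"ty":0.006,"tz":0.14,"ax":0,"ay":0,"az":0},{"tx":-0.003,"ty":0.006,"tz":0.18,"ax":0,"ay":0,"az":0},{"tx":-0.003,"ty":0.006,"tz":0.18,"ax":0,"ay":0,"az":0}]'
python3 -m pendant '[{"tx":0,"ty":0,"tz":0,"ax":0,"ay":0,"az":0},{"tx":0,"ty":0,"tz":0,"ax":0,"ay":0,"az":0},{"tx":0,"ty":0,"tz":0,"ax":0,"ay":0,"az":0},{"tx":0,"ty":0,"tz":0,"ax":0,"ay":0,"az":0},{"tx":0,"ty":0,"tz":0,"ax":0,"ay":0,"az":0}]' 0 25
python3 - <<'E'
from h import *
rows(K(-30,28,-80.4),knob_rot(1.115))
E
```

```text
time: 1.73
ee_pos: [510.6, 50.4, 128.9]
ee_rot: [0.559, 0.8, 0.104, 0.189]
ft_force: [0.4, 0.0, -0.6]
gripper_width: 39.6
grasp_force: 0.0
time: 2.15
ee_pos: [510.4, 50.4, 130.7]
ee_rot: [0.559, 0.8, 0.105, 0.19]
ft_force: [-2.0, -0.5, 0.3]
gripper_width: 12.1
grasp_force: 25.0
t [-0.0008  0.001   0.0063] a [0.0004 0.0001 0.0009] mm 1.2884909851678454 deg 0.1815606955187554
```

```bash
python3 -m pendant '[{"tx":0,"ty":0,"tz":0,"ax":0,"ay":0,"az":-0.035},{"tx":0,"ty":0,"tz":0,"ax":0,"ay":0,"az":-0.07},{"tx":0,"ty":0,"tz":0,"ax":0,"ay":0,"az":-0.105},{"tx":0,"ty":0,"tz":0,"ax":0,"ay":0,"az":-0.14},{"tx":0,"ty":0,"tz":0,"ax":0,"ay":0,"az":-0.175},{"tx":0,"ty":0,"tz":0,"ax":0,"ay":0,"az":-0.21},{"tx":0,"ty":0,"tz":0,"ax":0,"ay":0,"az":-0.245},{"tx":0,"ty":0,"tz":0,"ax":0,"ay":0,"az":-0.28},{"tx":0,"ty":0,"tz":0,"ax":0,"ay":0,"az":-0.31},{"tx":0,"ty":0,"tz":0,"ax":0,"ay":0,"az":-0.31}]'
python3 - <<'E'
from h import *
g=snap("wrist","w4");snap("scene","s4");snap("side","d4");rows(K(-30,28,-80.4),knob_rot(0))
cv2.imwrite("pics/z4.png",np.hstack([g["pixels"][200:440,220:460].repeat(2,0).repeat(2,1)]))
E
```

```text
time: 2.98
ee_pos: [510.6, 50.6, 130.8]
ee_rot: [0.118, 0.969, 0.003, 0.217]
ft_force: [-4.3, 0.3, 4.2]
gripper_width: 11.7
grasp_force: 25.0
t [-0.0005 -0.0013  0.0062] a [ 0.0003  0.0006 -0.045 ] mm 1.2695557481216653 deg 8.108007891207924
```

View pics/z4.png

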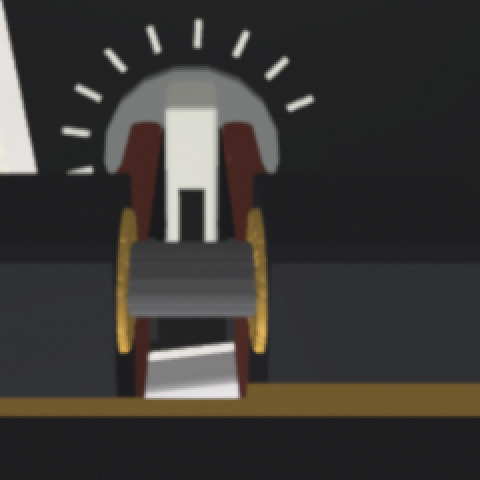

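```bash
python3 - <<'E'
from h import *
from scipy.optimize import least_squares
def ticks(n,box,vth):
    g=load(n);h=cv2.cvtColor(g["pixels"],cv2.COLOR_BGR2HSV)
    u0,v0,u1,v1=box;M=np.zeros((480,640),bool);M[v0:v1,u0:u1]=1
    b=((h[...,2]>vth)&(h[...,1]<60)&M).astype(np.uint8);out=[]
    k,l,st,c=cv2.connectedComponentsWithStats(b)
    cs=[c[i] for i in range(1,k) if 8<st[i,4]<60]
    k,l,st,c=cv2.connectedComponentsWithStats((red(g)&M).astype(np.uint8));r=[c[i] for i in range(1,k) if 20<st[i,4]<200]
    f=lambda p:np.c_[(p-P)@slope,(p-P)@ey]
    F=lambda c:f(hit(g,*np.array(c).T,P-1.8*nrm,nrm))
    T=F(cs);Rr=F(r) if r else np.zeros((0,2))
    fit=least_squares(lambda x:np.hypot(*(T-x[:2]).T)-x[2],[-30,-80,33],loss="soft_l1").x
    ang=lambda q:np.arctan2(-(q-fit[:2])[:,1],(q-fit[:2])[:,0])
    o=np.argsort(ang(T))
    print(n,fit.round(2),"ticks",ang(T)[o].round(3),"r",np.hypot(*(T-fit[:2]).T)[o].round(1),"red",ang(Rr).round(3),np.hypot(*(Rr-fit[:2]).T))
ticks("w1",(258,185,362,284),110)
ticks("w2",(255,195,370,310),110)
ticks("w4",(245,205,380,292),110)
g=load("w1")
E
```

```text
w1 [-30.75 -80.75  31.19] ticks [-2.943 -2.578 -2.212 -1.845  0.363  0.733  1.103  1.481  1.698  1.855
  2.231  2.599  2.971] r [31.1 31.2 31.3 31.4 30.9 30.7 32.3 30.8 43.  30.9 30.8 30.9 31.2] red [-0.012] [33.96294989]
w2 [-30.86 -80.47  31.06] ticks [-2.952 -2.582 -2.213 -1.843  0.366  0.734  1.476  1.739  1.85   2.217
  2.593  2.961] r [31.2 31.1 31.2 31.1 30.6 31.2 31.2 44.  31.1 29.2 30.5 31.3] red [] []
w4 [-31.35 -80.11  30.59] ticks [-2.955 -2.576 -2.201 -1.822  1.463  1.827  2.201  2.573  2.95 ] r [30.4 30.5 30.6 30.7 30.1 31.  30.8 30.7 30.5] red [] []
```

```bash
python3 -m pendant '[{"tx":0,"ty":0,"tz":0,"ax":0,"ay":0,"az":-0.015},{"tx":0,"ty":0,"tz":0,"ax":0,"ay":0,"az":-0.028},{"tx":0,"ty":0,"tz":0,"ax":0,"ay":0,"az":-0.037},{"tx":0,"ty":0,"tz":0,"ax":0,"ay":0,"az":-0.042},{"tx":0,"ty":0,"tz":0,"ax":0,"ay":0,"az":-0.043},{"tx":0,"ty":0,"tz":0,"ax":0,"ay":0,"az":-0.043},{"tx":0,"ty":0,"tz":0,"ax":0,"ay":0,"az":-0.043}]'
python3 - <<'E'
from h import *
g=snap("wrist","w5");rows(K(-30,28,-80.4),knob_rot(0))
h=cv2.cvtColor(g["pixels"],cv2.COLOR_BGR2HSV)
b=((h[...,2]>140)&(h[...,1]<60)).astype(np.uint8);b[:230]=0;b[330:]=0;b[:,:290]=0;b[:,345:]=0
# bar side edges on its top face, rows 256-285 -> angle
E=[]
for v in range(256,285,2):
    u=np.nonzero(b[v])[0]; E.append((u.min(),u.max(),v))
E=np.array(E,float);q1=hit(g,E[:,0],E[:,2],P+26*nrm,nrm);q2=hit(g,E[:,1],E[:,2],P+26*nrm,nrm)
for q in(q1,q2):
    d=np.polyfit((q-P)@slope,(q-P)@ey,1);print("bar angle",-d[0])
E
```

```text
time: 3.72
ee_pos: [510.6, 50.6, 130.8]
ee_rot: [0.056, 0.975, -0.011, 0.217]
ft_force: [-5.9, 0.7, 5.4]
gripper_width: 11.9
grasp_force: 25.0
t [-0.0003 -0.0015  0.0063] a [ 0.0003  0.0006 -0.0021] mm 1.2910514173771712 deg 0.3918415782896998
bar angle -0.021303780368255528
bar angle 0.020037789684809997
```

```bash
python3 -m pendant '[{"tx":0,"ty":0,"tz":0,"ax":0,"ay":0,"az":0},{"tx":0,"ty":0,"tz":0,"ax":0,"ay":0,"az":0},{"tx":0,"ty":0,"tz":0,"ax":0,"ay":0,"az":0},{"tx":0,"ty":0,"tz":0,"ax":0,"ay":0,"az":0},{"tx":0,"ty":0,"tz":-0.15,"ax":0,"ay":0,"az":0},{"tx":0,"ty":0,"tz":-0.35,"ax":0,"ay":0,"az":0},{"tx":0,"ty":0,"tz":-0.5,"ax":0,"ay":0,"az":0},{"tx":0,"ty":0,"tz":-0.5,"ax":0,"ay":0,"az":0}]' 0.33
python3 - <<'E'
from h import *
g=snap("wrist","w6")
p=K(-30,28,-80.4);
Rh=handle_rot(np.radians(45));pre=H-100*Rh[:,2];print(pre);rows(pre,Rh)
h=cv2.cvtColor(g["pixels"],cv2.COLOR_BGR2HSV)
cv2.imwrite("pics/z6.png",np.hstack([g["pixels"][120:360,200:500].repeat(2,0).repeat(2,1)]))
E
```

```text
time: 4.43
ee_pos: [469.2, 55.4, 228.8]
ee_rot: [0.054, 0.973, -0.01, 0.222]
ft_force: [-0.6, 0.0, 1.5]
gripper_width: 29.1
grasp_force: 0.0
[488.30130587 133.62191604 249.21067812]
t [-0.0965  0.3999 -0.0836] a [-0.0844 -0.0852  0.4933] mm 83.96212901178626 deg 91.38711180501268
```

View pics/z6.png

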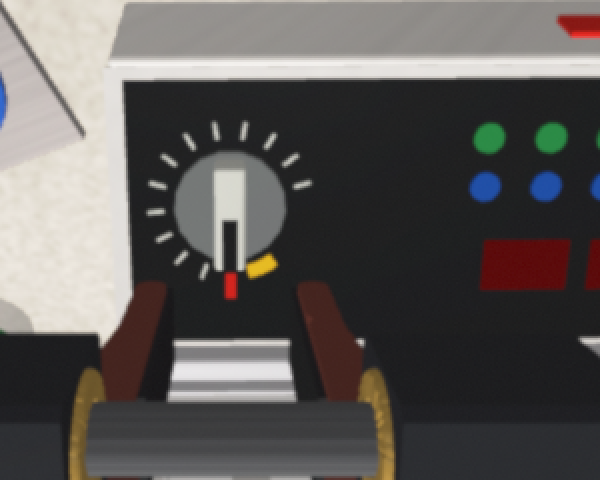

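```bash
python3 -m pendant '[{"tx":-0.0965,"ty":0.4,"tz":-0.0835,"ax":-0.0845,"ay":-0.085,"az":0.493},{"tx":-0.0965,"ty":0.4,"tz":-0.0835,"ax":-0.0845,"ay":-0.085,"az":0.493},{"tx":-0.0965,"ty":0.4,"tz":-0.0835,"ax":-0.0845,"ay":-0.085,"az":0.493},{"tx":-0.0965,"ty":0.4,"tz":-0.0835,"ax":-0.0845,"ay":-0.085,"az":0.493},{"tx":-0.0965,"ty":0.4,"tz":-0.0835,"ax":-0.0845,"ay":-0.085,"az":0.493},{"tx":-0.0965,"ty":0.4,"tz":-0.0835,"ax":-0.0845,"ay":-0.085,"az":0.493},{"tx":-0.0965,"ty":0.4,"tz":-0.0835,"ax":-0.0845,"ay":-0.085,"az":0.493},{"tx":-0.0965,"ty":0.4,"tz":-0.0835,"ax":-0.0845,"ay":-0.085,"az":0.493},{"tx":-0.0965,"ty":0.4,"tz":-0.0835,"ax":-0.0845,"ay":-0.085,"az":0.493},{"tx":-0.0965,"ty":0.4,"tz":-0.0835,"ax":-0.0845,"ay":-0.085,"az":0.493}]'
python3 - <<'E'
from h import *
from workcell import robot
Rh=handle_rot(np.radians(45));rows(H-100*Rh[:,2],Rh);print(robot.state()["joint_pos"].round(2))
E
```

```text
time: 5.32
ee_pos: [487.7, 133.1, 242.0]
ee_rot: [0.567, 0.748, 0.199, 0.282]
ft_force: [-0.0, -0.6, -0.2]
gripper_width: 29.0
grasp_force: 0.0
t [-0.0052  0.0251 -0.0255] a [-0.0229 -0.0199  0.1152] mm 7.230380104212916 deg 21.45247041926623
[ 0.36 -0.76  2.04 -0.27  1.21  0.1 ]
```

```bash
python3 -m pendant '[{"tx":-0.005,"ty":0.025,"tz":-0.0255,"ax":-0.023,"ay":-0.02,"az":0.115},{"tx":-0.005,"ty":0.025,"tz":-0.0255,"ax":-0.023,"ay":-0.02,"az":0.115},{"tx":-0.005,"ty":0.025,"tz":-0.0255,"ax":-0.023,"ay":-0.02,"az":0.115},{"tx":-0.005,"ty":0.025,"tz":-0.0255,"ax":-0.023,"ay":-0.02,"az":0.115},{"tx":-0.005,"ty":0.025,"tz":-0.0255,"ax":-0.023,"ay":-0.02,"az":0.115}]'
python3 - <<'E'
from h import *
from workcell import robot
Rh=handle_rot(np.radians(45));s=robot.state();rows(H-100*Rh[:,2],Rh);print(s["joint_pos"].round(2))
for n in("wrist","side","scene"):
    g=snap(n,n+"7");m=red(g)
    k,l,st,c=cv2.connectedComponentsWithStats(m.astype(np.uint8))
    for i in range(1,k):
        if st[i,4]>60:
            p,u,v=pts(g,l==i);p=p[(p[:,2]>168)&(p[:,2]<192)&(p[:,1]>60)&(p[:,1]<190)]
            if len(p)<60: continue
            x=p@ex;b=p[np.abs(x-np.percentile(x,25))<7]
            print(n,st[i],"y rel H",np.round(np.percentile((p-H)@ey,[1,50,99]),1),"bar x rel",np.round(np.percentile((b-H)@ex,[5,50,95]),1),"z",np.percentile(b[:,2],[50,98]).round(1),np.polyfit(b[:,1],b[:,0],1).round(3))
            # ray-cast bar pixel centre onto plane z=H z in tool coordinates
E
```

```text
time: 5.73
ee_pos: [488.0, 134.4, 249.3]
ee_rot: [0.684, 0.622, 0.254, 0.285]
ft_force: [0.1, -0.8, -0.3]
gripper_width: 29.3
grasp_force: 0.0
t [-0.0037  0.0009  0.0018] a [-0.0004 -0.0006  0.004 ] mm 0.8454791901870368 deg 0.7336387913560168
[ 0.44 -0.79  2.07 -0.41  1.18  0.56]
wrist [ 307  171   50  135 2595] y rel H [-46.9   7.1  49. ] bar x rel [-7.9 -5.9 -1.1] z [181.6 184. ] [1.09000e-01 5.39575e+02]
side [325 240  30  40 338] y rel H [-45.7   8.7  50.6] bar x rel [-6.1 -1.2  3.8] z [182.2 185. ] [1.10000e-01 5.43552e+02]
scene [289 171  44  43 391] y rel H [-49.9  -2.5  48. ] bar x rel [-3.3  1.5  5.2] z [184.1 188.6] [1.06000e-01 5.46482e+02]
```

```bash
python3 - <<'E'
from h import *
Rh=handle_rot(np.radians(45));rows(H-1.2*ex-.5*ez+.8*ey,Rh)
E
```

```text
t [ 0.0023 -0.012   0.503 ] a [ 0.0001 -0.0005  0.0031] mm 100.6214134582033 deg 0.5610531679443747
```

```bash
python3 -m pendant '[{"tx":0.002,"ty":-0.01,"tz":0.1,"ax":0,"ay":0,"az":0.003},{"tx":0.002,"ty":-0.01,"tz":0.22,"ax":0,"ay":0,"az":0.003},{"tx":0.002,"ty":-0.01,"tz":0.32,"ax":0,"ay":0,"az":0.003},{"tx":0.002,"ty":-0.01,"tz":0.40,"ax":0,"ay":0,"az":0.003},{"tx":0.002,"ty":-0.01,"tz":0.47,"ax":0,"ay":0,"az":0.003},{"tx":0.002,"ty":-0.01,"tz":0.503,"ax":0,"ay":0,"az":0.003},{"tx":0.002,"ty":-0.01,"tz":0.503,"ax":0,"ay":0,"az":0.003},{"tx":0.002,"ty":-0.01,"tz":0.503,"ax":0,"ay":0,"az":0.003}]'
python3 - <<'E'
from h import *
Rh=handle_rot(np.radians(45));rows(H-1.2*ex-.5*ez+.8*ey,Rh)
E
```

```text
time: 6.55
ee_pos: [557.8, 126.6, 178.8]
ee_rot: [0.688, 0.616, 0.256, 0.284]
ft_force: [0.5, 0.3, -0.3]
gripper_width: 28.9
grasp_force: 0.0
t [ 0.0014 -0.0039  0.0017] a [ 0.0002 -0.0003 -0.0007] mm 0.901230240961977 deg 0.14604557091140088
```

```bash
python3 -m pendant '[{"tx":0,"ty":-0.003,"tz":0,"ax":0,"ay":0,"az":0},{"tx":0,"ty":-0.003,"tz":0,"ax":0,"ay":0,"az":0},{"tx":0,"ty":-0.003,"tz":0,"ax":0,"ay":0,"az":0},{"tx":0,"ty":-0.003,"tz":0,"ax":0,"ay":0,"az":0},{"tx":0,"ty":-0.003,"tz":0,"ax":0,"ay":0,"az":0}]' 0 25
python3 - <<'E'
from h import *
from workcell import robot
s=robot.state();R0=R.from_quat(s["ee_rot"]).as_matrix();print(s["ft_force"],s["ft_force"]@R0,s["ee_pos"],(s["ee_pos"]-H)@np.c_[ex,ey,ez])
# arc relative to current TCP (bar at TCP), fixed orientation, hinge 219 behind, 33 below
r0=np.array([-219,33.])
for d in range(5,51,5):
    a=np.radians(d);c,s_=np.cos(a),np.sin(a)
    dx=r0[0]*c+r0[1]*s_-r0[0]; dz=-r0[0]*s_+r0[1]*c-r0[1]
    print(d,np.round((R0.T@(dx*ex+dz*ez))/200,4),round(dx,1),round(dz,1))
E
```

```text
time: 6.97
ee_pos: [556.9, 127.3, 178.6]
ee_rot: [0.688, 0.616, 0.257, 0.284]
ft_force: [-6.0, 0.9, 2.4]
gripper_width: 11.6
grasp_force: 25.0
[-6.01936429  0.93777605  2.41079124] [ 0.28886138 -2.59273076 -6.00985783] [556.91293271 127.29320436 178.62071652] [-1.81663259  1.10382044  0.12071652]
5 [ 0.0003  0.0802 -0.0538] 3.7 19.0
10 [ 0.0007  0.1648 -0.1005] 9.1 37.5
15 [ 0.001   0.2532 -0.1396] 16.0 55.6
20 [ 0.0013  0.3446 -0.1708] 24.5 72.9
25 [ 0.0016  0.4384 -0.194 ] 34.5 89.5
30 [ 0.0019  0.5338 -0.2089] 45.8 105.1
35 [ 0.0021  0.6302 -0.2154] 58.5 119.6
40 [ 0.0024  0.7268 -0.2135] 72.4 133.0
45 [ 0.0026  0.8228 -0.2032] 87.5 145.2
50 [ 0.0029  0.9176 -0.1845] 103.5 156.0
```

```bash
python3 -m pendant '[{"tx":0,"ty":0.025,"tz":-0.017,"ax":0,"ay":0,"az":0},{"tx":0,"ty":0.053,"tz":-0.036,"ax":0,"ay":0,"az":0},{"tx":0,"ty":0.08,"tz":-0.054,"ax":0,"ay":0,"az":0},{"tx":0,"ty":0.108,"tz":-0.07,"ax":0,"ay":0,"az":0},{"tx":0.001,"ty":0.136,"tz":-0.086,"ax":0,"ay":0,"az":0},{"tx":0.001,"ty":0.165,"tz":-0.1005,"ax":0,"ay":0,"az":0}]' - 30
python3 - <<'E'
from h import *
from workcell import robot
s=robot.state();R0=R.from_quat(s["ee_rot"]).as_matrix();print("tool force",s["ft_force"]@R0,s["ee_pos"])
hg=np.array([556.9,127.3,178.6])+219*ex-33*ez;d=s["ee_pos"]-hg
print("r",np.hypot(d@ex,d[2]),"open deg",np.degrees(np.arctan2(d[2],-d@ex)-np.arctan2(33,219)))
E
```

```text
time: 7.47
ee_pos: [565.3, 126.3, 215.5]
ee_rot: [0.689, 0.617, 0.256, 0.283]
ft_force: [-13.0, 0.9, 0.6]
gripper_width: 11.2
grasp_force: 30.0
tool force [-0.48885587 -8.79165915 -9.57229347] [565.27342863 126.33467507 215.51973053]
r 221.87618912351812 open deg 9.79948933713034
```

```bash
python3 -m pendant '[{"tx":0,"ty":0.029,"tz":-0.015,"ax":0,"ay":0,"az":0},{"tx":0,"ty":0.058,"tz":-0.03,"ax":0,"ay":0,"az":0},{"tx":0,"ty":0.088,"tz":-0.044,"ax":0,"ay":0,"az":0},{"tx":0,"ty":0.118,"tz":-0.055,"ax":0,"ay":0,"az":0},{"tx":0,"ty":0.149,"tz":-0.066,"ax":0,"ay":0,"az":0},{"tx":0.001,"ty":0.18,"tz":-0.076,"ax":0,"ay":0,"az":0},{"tx":0.001,"ty":0.227,"tz":-0.089,"ax":0,"ay":0,"az":0},{"tx":0.001,"ty":0.274,"tz":-0.1,"ax":0,"ay":0,"az":0},{"tx":0.001,"ty":0.321,"tz":-0.108,"ax":0,"ay":0,"az":0},{"tx":0.001,"ty":0.369,"tz":-0.114,"ax":0,"ay":0,"az":0}]'
cat >> h.py <<'E'
def chk():
    from workcell import robot
    s=robot.state();R0=R.from_quat(s["ee_rot"]).as_matrix();print("tool force",s["ft_force"]@R0,s["ee_pos"])
    hg=np.array([556.9,127.3,178.6])+219*ex-33*ez;d=s["ee_pos"]-hg
    print("r",np.hypot(d@ex,d[2]),"open deg",np.degrees(np.arctan2(d[2],-d@ex)-np.arctan2(33,219)))
    a=np.radians(58.57);t=hg+221.5*(-np.cos(a)*ex+np.sin(a)*ez);print("to 50:",R0.T@(t-s["ee_pos"])/200,s["joint_pos"].round(2))
E
python3 -c "
from h import *
chk()"
```

```text
time: 8.3
ee_pos: [602.6, 121.9, 285.4]
ee_rot: [0.688, 0.616, 0.257, 0.285]
ft_force: [-3.1, -0.8, -1.7]
gripper_width: 11.3
grasp_force: 30.0
tool force [-1.13377344 -3.29928667 -0.94204857] [602.61086606 121.86751354 285.41910997]
r 222.41395430153477 open deg 30.380979019732788
to 50: [0.00336312 0.37699825 0.03000692] [ 0.29 -0.47  1.82 -0.32  1.07  0.45]
```

```bash
python3 -m pendant '[{"tx":0,"ty":0.047,"tz":-0.003,"ax":0,"ay":0,"az":0},{"tx":0,"ty":0.095,"tz":-0.005,"ax":0,"ay":0,"az":0},{"tx":0,"ty":0.142,"tz":-0.005,"ax":0,"ay":0,"az":0},{"tx":0,"ty":0.19,"tz":-0.003,"ax":0,"ay":0,"az":0},{"tx":0,"ty":0.236,"tz":0.002,"ax":0,"ay":0,"az":0},{"tx":0.001,"ty":0.284,"tz":0.008,"ax":0,"ay":0,"az":0},{"tx":0.001,"ty":0.33,"tz":0.016,"ax":0,"ay":0,"az":0},{"tx":0.001,"ty":0.365,"tz":0.024,"ax":0,"ay":0,"az":0},{"tx":0.001,"ty":0.377,"tz":0.027,"ax":0,"ay":0,"az":0},{"tx":0.001,"ty":0.377,"tz":0.027,"ax":0,"ay":0,"az":0}]'
python3 - <<'E'
from h import *
chk()
g=snap("wrist","w9");side=snap("side","d9");sc=snap("scene","s9")
for n,g in(("side",side),("scene",sc)):
    k,l,st,c=cv2.connectedComponentsWithStats(red(g).astype(np.uint8))
    for i in range(1,k):
        if st[i,4]>25:
            p,u,v=pts(g,l==i);
            p=p[(p[:,2]>280)&(p[:,2]<380)]
            if len(p)>15: print(n,st[i],np.round(np.median(p,0)),"y",np.percentile(p@ey-H@ey,[2,98]).round(1))
# bystander change: image difference vs start, outside arm
for n in("side","scene"):
    a=load(n+"0")["pixels"].astype(int);b=load(("d9" if n=="side" else "s9"))["pixels"].astype(int)
    boxes={"side":{"disp":(235,340,280,412),"tub":(308,382,384,455),"jig":(360,212,402,252)},"scene":{"bottle":(268,322,314,390),"jig":(180,278,262,348)}}[n]
    for k_,(u0,v0,u1,v1) in boxes.items(): print(n,k_,np.abs(a-b)[v0:v1,u0:u1].mean().round(1))
E
```

```text
time: 9.13
ee_pos: [659.5, 115.5, 334.5]
ee_rot: [0.688, 0.616, 0.257, 0.285]
ft_force: [-3.5, -1.8, 0.7]
gripper_width: 11.6
grasp_force: 30.0
tool force [-2.165516   -1.81085586 -2.84803416] [659.54171275 115.53728524 334.49260057]
r 221.50445160307578 open deg 49.94522193769069
to 50: [0.00315495 0.00103027 0.00027829] [ 0.24 -0.32  1.62 -0.28  1.1   0.38]
side [290 179  14  12  32] [662. 107. 346.] y [-42.5  -3.6]
side [277 196  22  29 149] [663. 156. 337.] y [ 6.9 51.1]
scene [338 167  19  37 255] [661.  69. 336.] y [-49.9 -17.8]
side disp 4.2
side tub 4.7
side jig 8.1
scene bottle 1.0
scene jig 1.2
```

```bash
python3 -m pendant '[{"tx":0,"ty":0.001,"tz":0,"ax":0,"ay":0,"az":0},{"tx":0,"ty":0.001,"tz":0,"ax":0,"ay":0,"az":0},{"tx":0,"ty":0.001,"tz":0,"ax":0,"ay":0,"az":0},{"tx":0,"ty":0.001,"tz":0,"ax":0,"ay":0,"az":0},{"tx":0,"ty":0.001,"tz":0,"ax":0,"ay":0,"az":0},{"tx":0,"ty":0.001,"tz":0,"ax":0,"ay":0,"az":0}]'
python3 - <<'E'
from h import *
from workcell import robot
chk();print(robot.job_done())
E
```

```text
time: 9.78
ee_pos: [658.8, 115.7, 334.0]
ee_rot: [0.688, 0.616, 0.257, 0.285]
ft_force: [-3.3, -4.3, 0.6]
gripper_width: 11.4
grasp_force: 30.0
tool force [-4.6224697  -1.56748536 -2.40093139] [658.81537076 115.66634149 334.02589589]
r 221.492586126953 open deg 49.719804642201886
to 50: [0.00291493 0.00528326 0.00123525] [ 0.24 -0.32  1.62 -0.28  1.1   0.38]
the job is handed in; nothing more can be done
None
```

The job is handed in at 9.8 s: the timer pointer stands on the red zero mark, set first and without passing it, the gripper holds the guard by its handle at about 50 degrees (49.7 measured), and I saw no sign that the things around the machine had moved.

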